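# Pin the drying rack's arms

## Task

The three arms of the small drying rack have lost their pivot: take the steel pin out of the wooden block and thread it, nose down, through the holes of all three arms in turn and into the bore of the rack's foot, until its collar sits fully home on the top arm, and let go. The lower holes are out of sight and out of line, so feel for each one and never force the pin. Leave everything else on the worktop where it is.

Things in the scene. Friction and masses are not known exactly. Their poses are not given: they have to be found in the camera images.
- pin: Steel pivot pin, nose down, 118 mm long, 0.08-0.17 kg. Origin: centre of the nose's flat end; own z runs up to the head. Going up: cone 0-4 mm (8.4 mm across, then 12), shaft 12 mm across to 78 mm, collar 24 mm across at 78-82 mm, flat finger grip at 82-118 mm, 24 mm wide along own x, 12 mm thick along own y (grip across that, above the collar).
- pin_block: Fixed wooden block, 70x70 mm, 48 mm high, with a 14 mm upright hole in its middle, 42 mm deep, in which the pin stands at the start. Origin: centre of its underside.
- rack: Fixed drying rack. Origin: on the worktop, on the bore's axis; own x runs along the arms to the far end. Wooden foot 230x90x10 mm (x -45 to 185 mm) with a steel boss 44 mm across. Above it, 6 mm apart, the eyes of three wooden arms 12 mm wide, 204 mm long, lying on a comb of two posts (x = 150 mm, y = +-26 mm, 103 mm high). Eye: steel ring 48 mm across, 12 mm thick, 14 mm hole.
- bore (a point): Centre of the mouth of the fixed upright bore in the rack's boss, 40 mm above the worktop; 14 mm across, 30 mm deep. The pin's nose slips into this hole or an eye's if less than about 2.5 mm off-centre (4-10 N down); further off it lands on the flat face.
- top_eye (a point): Centre of the upper mouth of the top arm's hole, 92 mm above the worktop (eye 80-92 mm); moves with that arm. When the pin is fully home its collar rests here and its nose end is 14 mm above the worktop. This eye too starts up to 8 mm off the bore's axis in the rack's x and y each.
- middle_level (a point): Fixed reference point on the bore's axis, 74 mm up, level with the upper face of the middle arm's eye (62-74 mm). The eye itself is not measured: its arm has slid towards the far end, so its hole starts 3 to 13 mm from this point along the rack's +x and anywhere up to 8 mm either way along its y.
- low_level (a point): As middle_level, 56 mm up, for the lowest arm (eye 44-56 mm), which has slid the other way: 3 to 13 mm along the rack's -x, up to 8 mm either way in y. No arm can turn, lift or drop; each lies still until pushed sideways, yields to about 1.2 N along x or y and can go 16 mm either way from the axis. A pin in an eye drags it along; an eye centres on an entering nose.
- mug: Bystander: stoneware mug with one handle, about 78x113x100 mm. Origin: centre of its underside.
- tomato_tin: Bystander: low round food tin, 75 mm across, 58 mm high. Origin: centre of its underside.
- salt_shaker: Bystander: glass salt shaker with a pale cap, 44 mm across, 90 mm high. Origin: centre of its underside.
- spice_a: Bystander: round spice jar with a dark lid, 41 mm across, 105 mm high. Origin: centre of its underside.
- egg_timer: Bystander: round twist timer, 56 mm across and high. Origin: centre of its underside.
- dish_brush: Bystander: round palm dish brush with a knob, 60x64x67 mm. Origin: centre of its underside.
Not all that is in view belongs to the job. Of the things shaped like the pin_block, the wooden one is meant.

How it is judged (in metres and radians):
On the way, in this order (a step that is already met when the one before it is completed fails the run):
1. the pin is out of the wooden block (z of pin in the frame of pin_block above 0.05 m).
2. the nose is through the top arm's hole (z of pin in the frame of rack below 0.079 m and horizontal distance between pin and top_eye below 0.004 m).
3. the nose is through all three arms and in the bore of the foot (z of pin in the frame of rack below 0.037 m and horizontal distance between pin and bore below 0.004 m).
At the end, for the whole second after the job is handed in: The pin stands upright (within 0.06 rad) through all three arms and in the bore, within 3 mm of the bore's axis and of the top hole's centre, its collar at most 2.5 mm above the top arm; it is released and at rest (z of pin in the frame of rack between 0.011 and 0.0165 m and horizontal distance between pin and bore below 0.003 m and horizontal distance between pin and top_eye below 0.003 m and angle between pin's own z axis and vertical below 0.06 rad and linear speed of pin below 0.01 m/s and contact force between the fingers and pin below 0.1 N); the robot touches nothing.
It fails at once if the pin is forced: it presses on the rack or its arms with more than 40 N (contact force between pin and rack above 40 N).
It fails at once if the rack or its arms are struck or pressed by the robot with more than 40 N (contact force between the arm and rack above 40 N).
It fails at once if one of the bystanders is moved by more than 30 mm (distance of any of mug, tomato_tin, salt_shaker, spice_a, egg_timer, dish_brush from where it was at the start of the episode above 0.03 m).
It also fails if it takes over 72 s, if anything falls off the work surface, if the arm or the gripper's body presses on something with over 40 N, if the wrist force passes 120 N, or if a joint passes its speed limit or range.

## Robot

A 7-joint arm with a two-finger parallel gripper is mounted at the origin on a cart in front of the work surface, level with it; the furniture and walls round the work are solid. World frame = base frame: x ahead of the robot, y to its left, z up, the work surface at z = 0. Lengths are in m, angles in degrees, forces in N, time in s.
With the tool pointing down it reaches from about 0.425 to 0.875 m from the base axis. Payload 9.9 kg.
Tool frame: the origin (TCP) lies midway between the tips of the shut fingers; the grasp point (between the pads) lies hold_point_z behind it (hold_point_z is the distance from the TCP to the grasp point, in m); y points along the fingers, z is the direction in which the jaws open and shut, and the axes are right-handed (so a half turn about y gives the same grasp; the last joint's range is limited). The gripper opens to 85 mm and grips with 20 to 120 N. Pads are 22 mm wide; open, the fingers measure 114 mm over their backs; the gripper's body (76 mm by 85 mm) begins 54 mm behind the grasp point. The pads swing forward as they close: fully open they stand 13 mm farther back than shut.
Start: joints at [-72.582, 32.985, 1.427, 82.34, -0.859, 64.687, -3.237], TCP at [0.255, 0.625, 0.231] pointing down, gripper open.
Joint ranges: [-157.87, 157.87], [-19.46, 123.44], [-87.15, 90], [11.01, 140.99], [-62.26, 242.26], [9.8, 113.94], [-161.44, 161.44]. Speed limits (degrees/s): [127.2, 127.2, 172.46, 172.46, 180, 180, 180].

## Interface

Orientations are given as [roll, pitch, yaw] about the fixed x, y, z axes, in that order (R = Rz(yaw) Ry(pitch) Rx(roll)).
In Python, from workcell import * gives the robot as it stands.
- The arm moves only by the tool carry_out, never from a script. Its argument "steps" is a list of rows, each a list of 7 numbers: the shift along the world's x, y, z in m, then the turn, a rotation vector about the world's x, y, z in rad, then the gripper's target within -1 to 1 (shut at 1, half-way at 0, fully open at -1). A call has 1 to 12 rows; each row shifts and turns the commanded pose from where the row before left it; what a row does not reach is not made up. A row lasts 1/10 s, in which the tool goes at most 50 mm and 8.59 degrees, less where a joint would pass 70% of its speed; a pose out of reach is approached as far as the arm can. A call is refused whole if a number of a shift passes 0.05 or a number of a turn 0.15, either way. A call with a gripper value outside its range is refused whole. The fingers move at their own pace and stop on an object; the grip force is fixed at half the most. Time passes only in rows, so rows that do not move let the fingers close. It gives the time, the measured TCP pose, the force and the opening at its end, in the units of the state.
- observe(): the state, without advancing time (a new reading comes with each control period).
- snapshot(name): name is "side" or "top"; returns a dict with "frame" (420x560x3 uint8, red, green, blue), "depth" (420x560 float32, m along the optical axis (not along the pixel's ray), 0 where there is no reading), "fx", "fy", "cx", "cy" (pixels), "origin" and "rotation" of the camera in the world. Camera axes: x right, y down, z forward; pixel columns grow to the right and rows downward; lengths in m; the calibration is good to about 2 mm. A picture is of the moment at which its call begins.
- finish_job(): hands the job in, once; it reports no verdict.
The state is a dict: "clock": time; "joint_pos": joint angles; "joint_velocities": joint speeds; "joint_torque": joint torques, N m; "ee_pos": TCP position; "ee_rot": TCP orientation; "ft_force": force on the tool from outside, world axes, zero at the start; "torque": the same for the moment, N m; "opening": finger opening in m.
Only numpy, scipy, OpenCV 4.12 (cv2) and the standard library are available. Lean on these libraries where they do the work, as an engineer would, in place of code of your own. Each camera call takes 0.05 s, during which the arm holds its last target.

## Working session

There is one attempt and no reset: what is moved stays moved. The work goes in short steps, Python scripts to look and compute and a tool call to move; the robot and the scene stay as the last step left them, time stands still between calls to the robot, and variables do not carry over. Pictures are saved under pics/ and viewed, and the job is handed in when it is done.

Besides the shell and the picture viewer there is one more tool, called after "Call:" as name(argument=value, ...), one argument or row to a line, values as JSON. carry_out: Moves the arm, as the interface text tells. Its arguments: {"type":"object","properties":{"steps":{"type":"array","items":{"type":"array","items":{"type":"number"}}}},"required":["steps"]}

```bash
mkdir -p pics; ls; python3 - <<'E'
from workcell import *
import cv2,pickle
print(observe())
for n in("side","top"):
    s=snapshot(n); pickle.dump(s,open(f"pics/{n}0.pkl","wb")); cv2.imwrite(f"pics/{n}0.png",s["frame"][:,:,::-1])
    print(n,s["fx"],s["fy"],s["cx"],s["cy"],s["origin"],s["rotation"])
E
```

```text
pics
{'clock': 0.0, 'joint_pos': array([-72.58184906,  33.03280781,   1.42227997,  82.38682715,
        -0.85689204,  64.68683747,  -3.23526128]), 'joint_velocities': array([-0.03299739,  0.10451966, -0.15675243,  0.01211808,  0.02221854,
        0.07603556,  0.04992005]), 'joint_torque': array([-7.48637376e-05, -7.65750217e+01,  2.25099564e+00, -2.85959548e+01,
        1.55693467e-02,  1.28853321e-02, -3.07324819e-05]), 'ee_pos': array([0.25507931, 0.62445122, 0.23043806]), 'ee_rot': array([-9.00956890e+01, -6.66979056e-03, -2.22135573e+01]), 'ft_force': array([0.90521967, 0.16853217, 0.22440172]), 'torque': array([-0.03890465, -0.01274485, -0.01934414]), 'opening': 0.08555330972058194}
side 446.6836203578749 446.6836203578749 270.36412619511356 204.81773109947815 [0.5431835  0.82813931 0.58568049] [-120.36501356   -1.33302472  178.08710101]
top 453.5462354675072 453.5462354675072 282.6468768212087 212.7060698502453 [ 0.33493808 -0.016999    1.23407253] [-170.60428869   -0.54941084  -88.51260844]
```

View pics/side0.png

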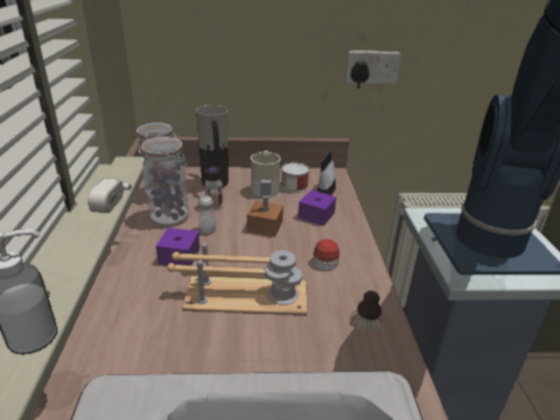

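View pics/top0.png

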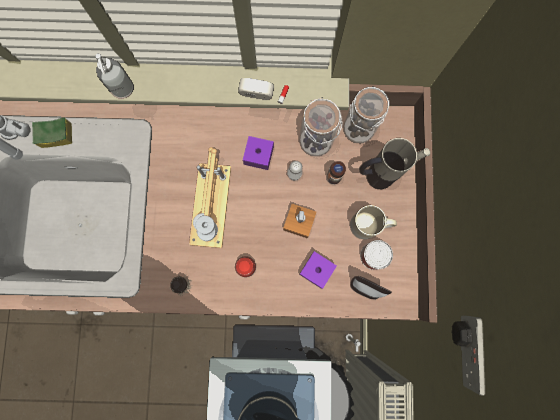

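The top view has the wooden block with the pin at about (300,220) and the rack at about (208,205), with its top eye near (205,227). Purple blocks at (258,152) and (318,268) are decoys. I'll enlarge crops next.

```bash
cat > h.py <<'E'
import numpy as np,cv2,pickle
from scipy.spatial.transform import Rotation as R
def load(n): return pickle.load(open(f"pics/{n}.pkl","rb"))
def rot(s):
    r=np.array(s["rotation"]); return r if r.shape==(3,3) else R.from_euler("xyz",r,degrees=True).as_matrix()
def ray(s,u,v): return rot(s)@np.array([(u-s["cx"])/s["fx"],(v-s["cy"])/s["fy"],1.])
def plane(s,u,v,z):
    d=ray(s,u,v); o=np.array(s["origin"]); return o+d*(z-o[2])/d[2]
def proj(s,p):
    q=rot(s).T@(np.array(p)-s["origin"]); return np.array([s["cx"]+s["fx"]*q[0]/q[2],s["cy"]+s["fy"]*q[1]/q[2]])
def cloud(s):
    v,u=np.mgrid[0:420,0:560]; d=s["depth"]
    c=np.stack([(u-s["cx"])/s["fx"]*d,(v-s["cy"])/s["fy"]*d,d],-1)
    return c@rot(s).T+np.array(s["origin"])
def crop(s,u0,u1,v0,v1,k,name):
    cv2.imwrite(name,cv2.resize(s["frame"][v0:v1,u0:u1,::-1],None,fx=k,fy=k,interpolation=cv2.INTER_CUBIC))
E
python3 - <<'E'
from h import *
t=load("top0");s=load("side0")
C=cloud(t)
for p in [(300,235),(60,200),(205,227),(300,216),(260,150)]: print(p,C[p[1],p[0]].round(3),t["depth"][p[1],p[0]])
C=cloud(s)
for p in [(285,280),(265,222),(150,330)]: print(p,C[p[1],p[0]].round(3))
print(proj(t,[.255,.625,.23]),proj(s,[.255,.625,.23]),proj(t,[0,0,0.3]))
crop(t,170,330,130,260,5,"pics/tc.png")
crop(s,150,350,170,320,4,"pics/sc.png")
E
```

```text
(300, 235) [ 0.478 -0.072  0.011] 1.2303929
(60, 200) [ 0.585  0.664 -0.149] 1.4014692
(205, 227) [0.482 0.173 0.091] 1.1511414
(300, 216) [ 0.511 -0.066  0.128] 1.1203444
(260, 150) [0.706 0.043 0.036] 1.242157
(285, 280) [0.484 0.204 0.063]
(265, 222) [ 0.514 -0.033  0.035]
(150, 330) [ 0.721  0.261 -0.001]
[-21.59310647 317.60252895] [602.92933266 454.59345728] [264.51753874 465.12541183]
```

View pics/tc.png

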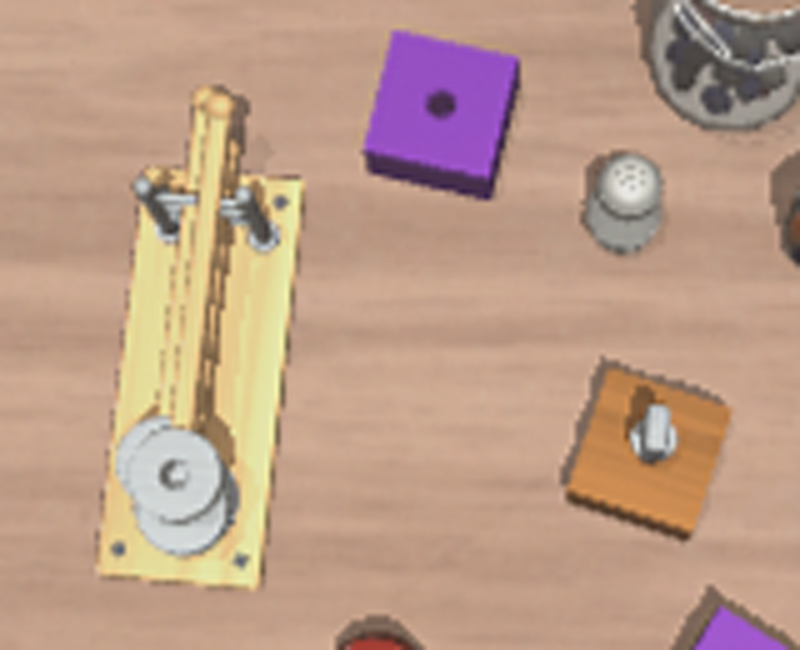

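View pics/sc.png

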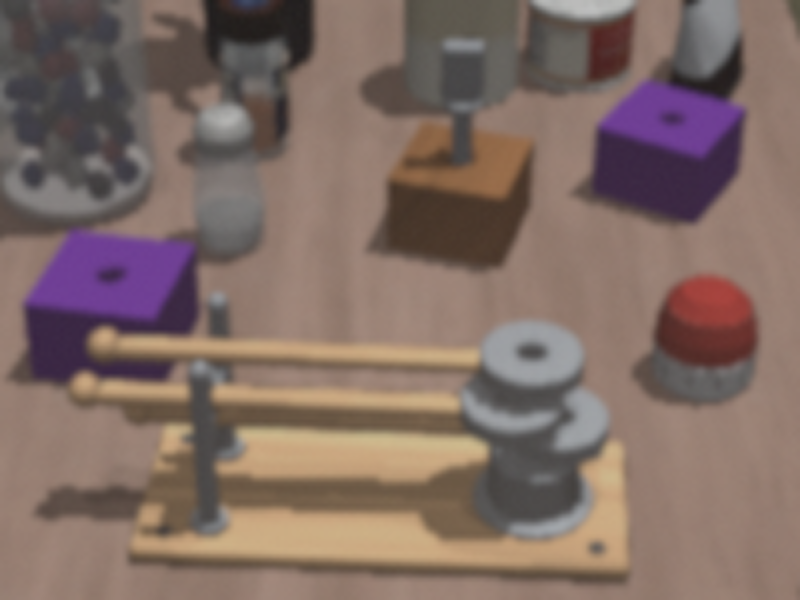

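Of the three block-shaped things, the one at top (300,220) is brown wood and holds the pin. The ones at (258,152) and (318,268) are purple and empty, so the wooden one is meant and the crop confirms it. In the crop, the top eye's hole is at crop (175,474), i.e. top pixel (205,225). Next I'll measure.

```bash
python3 - <<'E'
from h import *
t=load("top0");s=load("side0")
def hsv(f): return cv2.cvtColor(f,cv2.COLOR_RGB2HSV)
# --- foot, top view
def foot(im,reg):
    C=cloud(im);H=hsv(im["frame"])
    m=np.zeros((420,560),np.uint8);u0,u1,v0,v1=reg
    m[v0:v1,u0:u1]=1
    m&=((abs(C[...,2]-.010)<.006)&(H[...,0]>14)&(H[...,0]<32)&(H[...,1]>70)&(H[...,2]>80)).astype(np.uint8)
    n,l,st,_=cv2.connectedComponentsWithStats(m); 
    m=(l>0)&np.isin(l,[i for i in range(1,n) if st[i,4]>30])
    vs,us=np.nonzero(m)
    P=np.array([plane(im,u,v,.010)[:2] for u,v in zip(us,vs)])
    r=cv2.minAreaRect((P*1000).astype(np.float32)); return r,m
rects={}
for n,im,reg in(("top",t,(180,240,155,255)),("side",s,(175,315,270,320))):
    r,m=foot(im,reg); print(n,r,m.sum()); print(cv2.boxPoints(r).round(1).tolist())
    o=im["frame"][:,:,::-1].copy();o[m]=(0,0,255);u0,u1,v0,v1=reg
    cv2.imwrite(f"pics/foot_{n}.png",cv2.resize(o[v0-10:v1+10,u0-10:u1+10],None,fx=5,fy=5,interpolation=0))
# top eye ring
C=cloud(t)
m=(abs(C[...,2]-.092)<.006)&(C[...,0]<.54)&(C[...,1]>.1)&(C[...,1]<.25)
H=hsv(t["frame"]); m&=H[...,1]<60
vs,us=np.nonzero(m);P=np.array([plane(t,u,v,.092)[:2] for u,v in zip(us,vs)])
c,r=cv2.minEnclosingCircle((P*1000).astype(np.float32));print("eye top",c,r,P.mean(0),len(P))
print("hole px guess top",plane(t,170+175/5-.4,130+474/5-.4,.092),"side",plane(s,150+531/4-.4,170+352/4-.4,.092))
# pin head
for n,im in(("top",t),("side",s)):
    C=cloud(im)
    m=(C[...,2]>.095)&(C[...,2]<.135)&(np.hypot(C[...,0]-.51,C[...,1]+.066)<.04)
    print(n,m.sum(),[list(x) for x in np.argwhere(m)[[0,-1]]], C[m].mean(0))
    vs,us=np.nonzero(m&(abs(C[...,2]-.124)<.006));P=np.array([plane(im,u,v,.124)[:2] for u,v in zip(us,vs)])
    r=cv2.minAreaRect((P*1000).astype(np.float32));print("head",r,P.mean(0))
# block top
C=cloud(t);H=hsv(t["frame"])
m=(abs(C[...,2]-.048)<.008)&(H[...,0]>5)&(H[...,0]<20)&(H[...,1]>120)&(np.hypot(C[...,0]-.5,C[...,1]+.066)<.07)
vs,us=np.nonzero(m);P=np.array([plane(t,u,v,.048)[:2] for u,v in zip(us,vs)])
print("block",cv2.minAreaRect((P*1000).astype(np.float32)))
crop(t,280,320,200,240,14,"pics/pin_t.png");crop(s,245,290,170,240,8,"pics/pin_s.png")
E
```

```text
top ((555.24609375, 176.25466918945312), (89.81587219238281, 229.14166259765625), 86.30716705322266) 1410
[[438.0, 138.8000030517578], [666.7000122070312, 124.0999984741211], [672.5, 213.6999969482422], [443.79998779296875, 228.39999389648438]]
side ((554.6394653320312, 181.12379455566406), (95.78339385986328, 227.9276123046875), 86.41648864746094) 3044
[[437.8999938964844, 140.39999389648438], [665.4000244140625, 126.19999694824219], [671.4000244140625, 221.8000030517578], [443.8999938964844, 236.0]]
eye top (488.6783752441406, 174.33157348632812) 24.181852340698242 [0.48859451 0.1744968 ] 256
hole px guess top [0.48862832 0.17414704 0.092     ] side [0.4880585  0.17610222 0.092     ]
top 54 [[np.int64(211), np.int64(299)], [np.int64(221), np.int64(301)]] [ 0.51288007 -0.06792035  0.12063406]
head ((514.3518676757812, -68.52653503417969), (20.166025161743164, 9.937932968139648), 1.1500071287155151) [ 0.51434257 -0.06851963]
side 131 [[np.int64(180), np.int64(261)], [np.int64(193), np.int64(268)]] [ 0.51339729 -0.06346311  0.11177134]
head ((513.5715942382812, -60.42131805419922), (19.768896102905273, 20.331396102905273), 89.1234359741211) [ 0.51346085 -0.0620152 ]
block ((514.3971557617188, -67.84684753417969), (69.30496215820312, 70.32638549804688), 72.67171478271484)
```

View pics/pin_t.png

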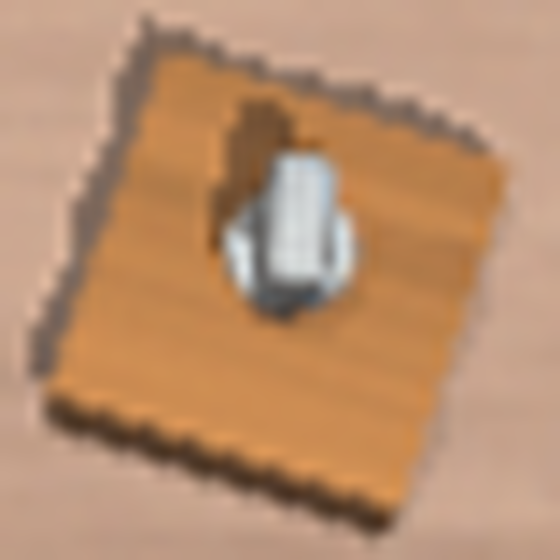

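View pics/foot_top.png

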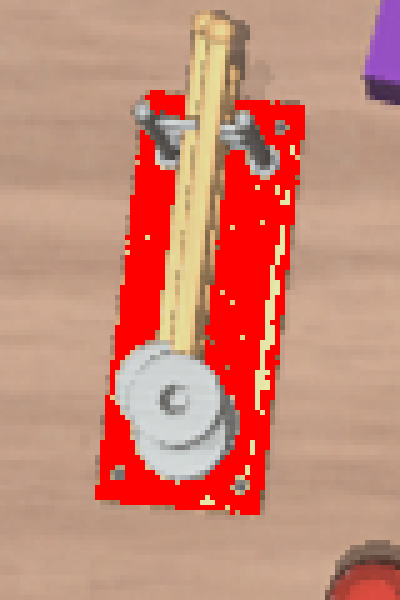

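View pics/foot_side.png

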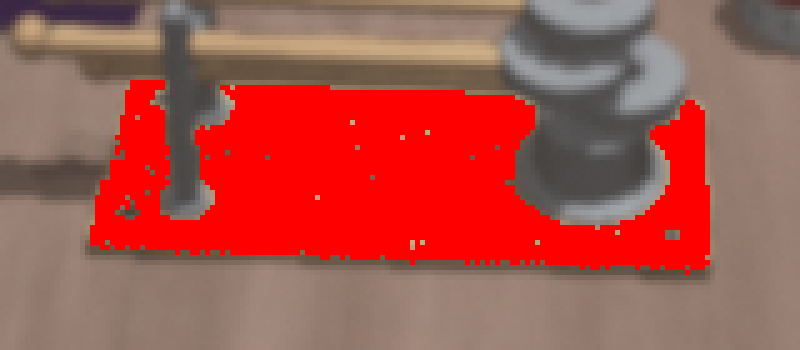

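```bash
python3 - <<'E'
import workcell
print([n for n in dir(workcell) if n[0]!='_']); print(getattr(workcell,'hold_point_z',None))
from h import *
from scipy.optimize import least_squares
t=load("top0");s=load("side0")
# crescents, z-masked, grey
for n,im in(("top",t),("side",s)):
    C=cloud(im);H=cv2.cvtColor(im["frame"],cv2.COLOR_RGB2HSV)
    near=np.hypot(C[...,0]-.486,C[...,1]-.18)<.06
    for z in(.092,.074,.056):
        m=near&(abs(C[...,2]-z)<.005)&(H[...,1]<50)
        vs,us=np.nonzero(m)
        P=np.array([plane(im,u,v,z)[:2] for u,v in zip(us,vs)])*1000
        print(n,z,m.sum(),P.min(0).round(1),P.max(0).round(1))
        o=im["frame"][:,:,::-1].copy();o[m]=(0,0,255)
        uv=proj(im,[.486,.18,.07]).astype(int)
        cv2.imwrite(f"pics/e_{n}{int(z*1000)}.png",cv2.resize(o[uv[1]-25:uv[1]+25,uv[0]-25:uv[0]+25],None,fx=6,fy=6,interpolation=0))
ims=[np.hstack([cv2.imread(f"pics/e_{n}{z}.png")[:290,:265] for z in(92,74,56)]) for n in("top","side")]
cv2.imwrite("pics/e_all.png",np.vstack(ims))
E
```

```text
['Unreachable', 'finish_job', 'hold_point_z', 'observe', 'snapshot']
0.0187
top 0.092 253 [466.5 150.4] [512.7 198.5]
top 0.074 67 [466.2 171. ] [520.7 207.7]
top 0.056 117 [452.4 152. ] [497.1 199. ]
side 0.092 363 [464.6 152.7] [510.9 203.5]
side 0.074 240 [474.  168.7] [519.8 214.6]
side 0.056 191 [450.3 158. ] [494.5 204.3]
```

View pics/e_all.png

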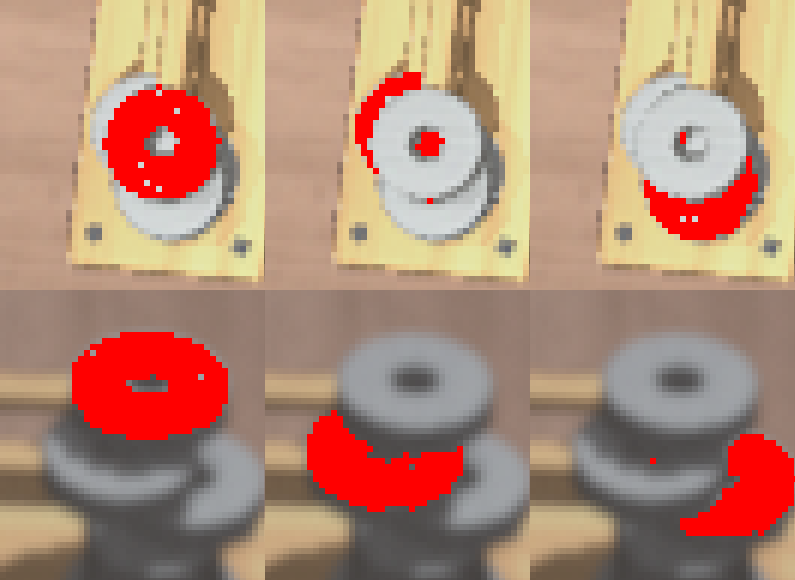

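Call:
carry_out(
  steps=[
    [0.0144, -0.0384, 0.001, 0, 0, 0.0215, -1],
    [0.0144, -0.0384, 0.001, 0, 0, 0.0215, -1],
    [0.0144, -0.0384, 0.001, 0, 0, 0.0215, -1],
    [0.0144, -0.0384, 0.001, 0, 0, 0.0215, -1],
    [0.0144, -0.0384, 0.001, 0, 0, 0.0215, -1],
    [0.0144, -0.0384, 0.001, 0, 0, 0.0215, -1],
    [0.0144, -0.0384, 0.001, 0, 0, 0.0215, -1],
    [0.0144, -0.0384, 0.001, 0, 0, 0.0215, -1],
    [0.0144, -0.0384, 0.001, 0, 0, 0.0215, -1],
    [0.0144, -0.0384, 0.001, 0, 0, 0.0215, -1],
  ],
)

```text
clock: 1.1
ee_pos: [0.3994, 0.2392, 0.2412]
ee_rot: [-90.0, 0.0, -9.8]
ft_force: [1.2, 0.1, -0.2]
opening: 0.0852
```

```bash
python3 - <<'E'
from h import *
from scipy.optimize import least_squares
t=load("top0");s=load("side0")
for n,im in(("top",t),("side",s)):
    C=cloud(im);H=cv2.cvtColor(im["frame"],cv2.COLOR_RGB2HSV)
    for z,r0 in((.092,.488),(.074,.497),(.056,.475)):
        m=(np.hypot(C[...,0]-r0,C[...,1]-.18)<.04)&(abs(C[...,2]-z)<(.005 if n=="top" else .003))&(H[...,1]<50)
        if n=="top" and z!=.092: # drop things seen through the hole
            m[215:235,195:215]&=(np.hypot(*np.meshgrid(np.arange(195,215)-204.8,np.arange(215,235)-224.6))>8)
        nl,l,st,_=cv2.connectedComponentsWithStats(m.astype(np.uint8)); m=l==1+st[1:,4].argmax()
        vs,us=np.nonzero(m)
        P=np.array([plane(im,u,v,z)[:2] for u,v in zip(us,vs)])*1000
        h=cv2.convexHull(P.astype(np.float32))[:,0]
        if n=="side": h=h[h[:,1]<=(176 if z!=.074 else 400)] if z==.092 else h
        f=least_squares(lambda c:np.hypot(*(h-c).T)-23.4,P.mean(0),loss="soft_l1")
        print(n,z,f.x.round(1),len(h),np.abs(f.fun).mean().round(2))
E
```

```text
top 0.092 [488.6 174.4] 22 0.37
top 0.074 [496.8 184.4] 12 0.87
top 0.056 [475.2 175.5] 14 0.3
side 0.092 [487.8 175.3] 11 0.27
side 0.074 [497.2 188.4] 20 0.51
side 0.056 [473.2 179.8] 16 1.34
```

Call:
carry_out(
  steps=[
    [0.0143, -0.0383, 0, 0, 0, 0.0214, -1],
    [0.0143, -0.0383, 0, 0, 0, 0.0214, -1],
    [0.0143, -0.0383, 0, 0, 0, 0.0214, -1],
    [0.0143, -0.0383, 0, 0, 0, 0.0214, -1],
    [0.0143, -0.0383, 0, 0, 0, 0.0214, -1],
    [0.0143, -0.0383, 0, 0, 0, 0.0214, -1],
    [0.0143, -0.0383, 0, 0, 0, 0.0214, -1],
    [0.0143, -0.0383, 0, 0, 0, 0.0214, -1],
    [0, 0, -0.03, 0, 0, 0, -1],
    [0, 0, -0.03, 0, 0, 0, -1],
    [0, 0, -0.03, 0, 0, 0, -1],
    [0, 0, 0, 0, 0, 0, -1],
  ],
)

```text
clock: 2.3
ee_pos: [0.5112, -0.0653, 0.1481]
ee_rot: [-90.0, 0.4, -0.1]
ft_force: [-0.1, -0.4, 0.0]
opening: 0.0854
```

```bash
python3 - <<'E'
from h import *
from workcell import *
for n in("side","top"):
    s=snapshot(n); pickle.dump(s,open(f"pics/{n}1.pkl","wb"))
    p=proj(s,[.514,-.067,.15]).astype(int); print(n,p)
    crop(s,p[0]-55,p[0]+55,max(p[1]-50,0),p[1]+60,5,f"pics/{n}1.png")
o=observe();print(o["ee_pos"],o["ee_rot"])
E
python3 -c "
import cv2,numpy as np
a=[cv2.imread(f'pics/{n}1.png') for n in('side','top')]
h=min(x.shape[0] for x in a);i=np.hstack([x[:h] for x in a]);cv2.imwrite('pics/b1.png',cv2.resize(i,None,fx=.72,fy=.72))"
```

```text
side [265 170]
top [300 213]
[ 0.51350698 -0.06556753  0.15150018] [-9.00034225e+01  6.80593451e-02 -9.77557401e-02]
```

View pics/b1.png

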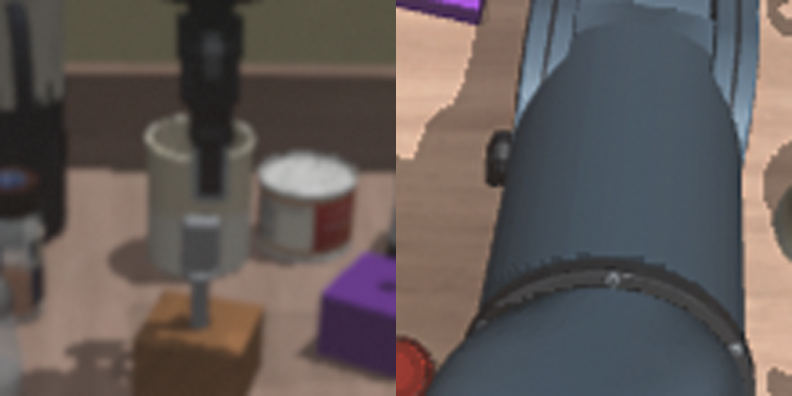

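```bash
python3 - <<'E'
from h import *
s=load("side1")
for p in ([.5135,-.0655+.05,.165],[.5135,-.0655+.05,.19],[.5143,-.0675,.124],[.5143,-.0675,.09],[.5143,-.0675,.07]): print(p,proj(s,p).round(1))
g=cv2.cvtColor(s["frame"],cv2.COLOR_RGB2GRAY)
for v in range(150,216,3): print(v,g[v,252:282].tolist())
E
```

```text
[0.5135, -0.0155, 0.165] [266.4 174.5]
[0.5135, -0.0155, 0.19] [266.7 163.7]
[0.5143, -0.0675, 0.124] [265.1 180.5]
[0.5143, -0.0675, 0.09] [264.9 193.7]
[0.5143, -0.0675, 0.07] [264.7 201.3]
150 [58, 57, 59, 58, 58, 57, 59, 62, 59, 57, 45, 35, 31, 32, 31, 31, 30, 31, 32, 29, 32, 34, 42, 52, 57, 58, 59, 59, 58, 58]
153 [71, 79, 83, 91, 95, 92, 101, 112, 113, 99, 72, 45, 34, 31, 31, 29, 32, 30, 31, 31, 30, 38, 56, 75, 82, 78, 68, 60, 57, 59]
156 [126, 109, 97, 97, 96, 93, 92, 93, 90, 81, 58, 38, 34, 36, 38, 37, 38, 37, 36, 36, 35, 35, 48, 71, 90, 106, 118, 111, 86, 65]
159 [131, 114, 103, 99, 96, 97, 96, 94, 91, 86, 73, 52, 38, 33, 32, 33, 32, 33, 33, 35, 36, 41, 54, 70, 83, 91, 111, 124, 110, 78]
162 [91, 110, 125, 127, 129, 128, 118, 111, 108, 104, 96, 81, 67, 48, 36, 33, 33, 34, 35, 46, 66, 90, 108, 116, 116, 118, 110, 94, 71, 59]
165 [80, 82, 85, 85, 88, 91, 95, 99, 101, 99, 93, 82, 69, 50, 36, 34, 34, 33, 37, 48, 65, 80, 90, 93, 94, 93, 91, 83, 70, 71]
168 [81, 83, 85, 87, 89, 89, 90, 90, 91, 91, 87, 80, 68, 50, 37, 33, 34, 33, 38, 53, 72, 84, 92, 95, 94, 94, 94, 97, 102, 116]
17
[... 1335 characters left out ...]
, 119, 107, 105, 106, 108, 113, 115, 116, 106, 85, 72, 68, 71, 85, 109, 125, 131, 131, 133, 133, 133, 133, 132, 131, 131, 130, 129, 129]
204 [120, 110, 102, 99, 99, 102, 104, 103, 102, 98, 89, 75, 69, 70, 71, 78, 91, 102, 106, 106, 108, 110, 110, 111, 113, 115, 117, 118, 118, 121]
207 [102, 100, 100, 100, 101, 98, 93, 84, 80, 81, 81, 75, 70, 70, 72, 79, 90, 101, 105, 105, 106, 107, 106, 107, 108, 109, 109, 110, 108, 101]
210 [69, 69, 69, 70, 67, 63, 60, 59, 58, 58, 60, 65, 70, 73, 77, 81, 90, 100, 105, 106, 107, 108, 108, 110, 109, 110, 109, 106, 92, 75]
213 [70, 77, 85, 88, 87, 84, 84, 87, 91, 94, 98, 99, 101, 101, 103, 104, 104, 105, 107, 109, 112, 117, 119, 119, 118, 117, 108, 87, 67, 61]
```

Call:
carry_out(
  steps=[
    [0.0025, -0.002, -0.012, 0, 0, 0, -1],
    [0, 0, -0.016, 0, 0, 0, -1],
    [0, 0, -0.016, 0, 0, 0, -1],
    [0, 0, -0.012, 0, 0, 0, -1],
    [0, 0, -0.0035, 0, 0, 0, -1],
    [0, 0, 0, 0, 0, 0, -1],
    [0, 0, 0, 0, 0, 0, -1],
  ],
)

```text
clock: 3.1
ee_pos: [0.5166, -0.0676, 0.0924]
ee_rot: [-90.0, -0.1, -0.1]
ft_force: [-0.9, -0.4, 0.3]
opening: 0.0852
```

Call:
carry_out(
  steps=[
    [0, 0, 0, 0, 0, 0, 0.3],
    [0, 0, 0, 0, 0, 0, 0.5],
    [0, 0, 0, 0, 0, 0, 0.8],
    [0, 0, 0, 0, 0, 0, 1],
    [0, 0, 0, 0, 0, 0, 1],
    [0, 0, 0, 0, 0, 0, 1],
    [0, 0, 0, 0, 0, 0, 1],
    [0, 0, 0, 0, 0, 0, 1],
  ],
)

```text
clock: 3.9
ee_pos: [0.5162, -0.0676, 0.092]
ee_rot: [-90.0, -0.0, -0.1]
ft_force: [-1.2, -0.1, 4.7]
opening: 0.0107
```

Call:
carry_out(
  steps=[
    [0, 0, 0.003, 0, 0, 0, 1],
    [0, 0, 0.005, 0, 0, 0, 1],
    [0, 0, 0.01, 0, 0, 0, 1],
    [0, 0, 0.015, 0, 0, 0, 1],
    [0, 0, 0.02, 0, 0, 0, 1],
    [0, 0, 0.02, 0, 0, 0, 1],
    [0, 0, 0.02, 0, 0, 0, 1],
    [0, 0, 0, 0, 0, 0, 1],
    [0, 0, 0, 0, 0, 0, 1],
  ],
)

```text
clock: 4.8
ee_pos: [0.5162, -0.0674, 0.1852]
ee_rot: [-90.0, -0.1, -0.1]
ft_force: [0.9, 0.2, -1.5]
opening: 0.0108
```

```bash
python3 - <<'E'
from h import *
from workcell import *
o=observe();print(o["ee_pos"],o["ee_rot"],o["ft_force"],o["opening"])
s=snapshot("side"); pickle.dump(s,open("pics/side2.pkl","wb"))
crop(s,220,310,110,230,5,"pics/side2.png")
E
```

```text
[ 0.51621213 -0.06743879  0.18516413] [-8.99967509e+01 -5.87797761e-02 -8.32684902e-02] [ 0.93747494  0.24552162 -1.53405966] 0.010838053287520922
```

View pics/side2.png

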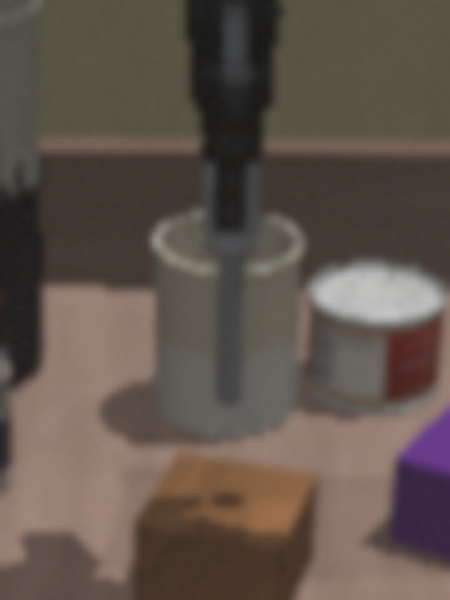

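Call:
carry_out(
  steps=[
    [-0.0033, 0.0303, 0.005, 0, 0, 0, 1],
    [-0.0032, 0.0303, 0.005, 0, 0, 0, 1],
    [-0.0033, 0.0303, 0.005, 0, 0, 0, 1],
    [-0.0032, 0.0303, 0.005, 0, 0, 0, 1],
    [-0.0032, 0.0303, 0, 0, 0, 0, 1],
    [-0.0032, 0.0303, 0, 0, 0, 0, 1],
    [-0.0032, 0.0303, 0, 0, 0, 0, 1],
    [-0.0032, 0.0303, 0, 0, 0, 0, 1],
    [0, 0, 0, 0, 0, 0, 1],
    [0, 0, 0, 0, 0, 0, 1],
    [0, 0, 0, 0, 0, 0, 1],
  ],
)

```text
clock: 5.95
ee_pos: [0.4901, 0.1737, 0.2041]
ee_rot: [-90.1, 0.1, -0.2]
ft_force: [1.1, 0.7, -1.8]
opening: 0.011
```

```bash
python3 - <<'E'
from h import *
from workcell import *
o=observe();print(o["ee_pos"],o["ee_rot"],o["ft_force"],o["opening"])
for n in("side","top"):
    s=snapshot(n); pickle.dump(s,open(f"pics/{n}3.pkl","wb"))
    p=proj(s,[.488,.175,.12]).astype(int); print(n,p)
    crop(s,p[0]-50,p[0]+50,p[1]-50,p[1]+60,5,f"pics/{n}3.png")
a=[cv2.imread(f'pics/{n}3.png') for n in('side','top')]
cv2.imwrite('pics/b3.png',cv2.resize(np.hstack(a),None,fx=.8,fy=.8))
E
```

```text
[0.49012553 0.17371697 0.20414094] [-9.00677516e+01  6.56446895e-02 -1.51003778e-01] [ 1.10588607  0.72140925 -1.80826912] 0.011010808298907163
side [282 244]
top [202 223]
```

View pics/b3.png

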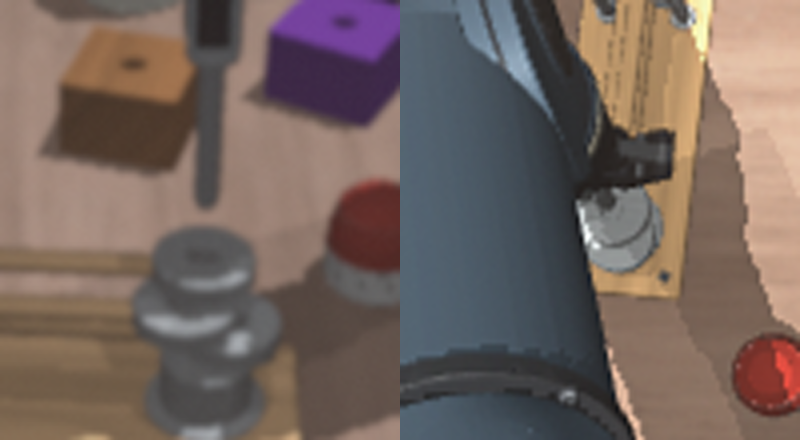

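```bash
python3 - <<'E'
from h import *
s=load("side3")
for p in([.4883,.173,.118],[.4886,.1743,.092],[.4886,.1763,.092]): print(proj(s,p).round(1))
g=cv2.cvtColor(s["frame"],cv2.COLOR_RGB2GRAY)
for v in list(range(225,250,2))+list(range(252,264)): print(v,g[v,272:296].tolist())
E
```

```text
[282.7 244.9]
[282. 257.]
[282.1 257.7]
225 [61, 63, 63, 63, 63, 62, 60, 65, 69, 70, 72, 74, 75, 72, 74, 98, 126, 137, 140, 141, 142, 143, 142, 141]
227 [63, 64, 65, 62, 63, 61, 68, 87, 100, 86, 75, 74, 75, 73, 78, 99, 125, 134, 137, 137, 139, 140, 140, 139]
229 [65, 64, 65, 62, 63, 66, 87, 111, 117, 93, 74, 74, 74, 73, 79, 101, 125, 134, 136, 137, 138, 138, 138, 138]
231 [64, 63, 62, 62, 66, 85, 114, 129, 116, 89, 74, 75, 73, 74, 80, 101, 126, 134, 135, 136, 137, 137, 138, 138]
233 [62, 63, 63, 66, 85, 114, 135, 134, 112, 86, 74, 74, 74, 75, 83, 106, 128, 135, 135, 136, 137, 137, 138, 137]
235 [66, 66, 69, 85, 112, 132, 141, 135, 113, 86, 74, 74, 73, 72, 82, 106, 128, 135, 134, 135, 136, 136, 137, 137]
237 [111, 116, 120, 126, 133, 138, 140, 134, 112, 86, 75, 74, 75, 74, 86, 109, 127, 133, 134, 134, 134, 134, 134, 136]
239 [135, 139, 141, 140, 138, 139, 139, 130, 106, 81, 74, 74, 74, 74, 89, 113, 128, 132, 133, 133, 134, 134, 134, 137]
241 [135, 137, 139, 140, 140, 138, 138, 129, 106, 81, 73, 74, 74, 74, 90, 114, 130, 132, 134, 133, 134, 133, 134, 135]
243 [134, 136, 138, 139, 138, 
[... 1036 characters left out ...]
, 78, 77, 78, 82, 85, 87, 88, 89, 89, 91, 91, 95, 107]
258 [88, 87, 87, 88, 88, 87, 82, 77, 75, 76, 77, 76, 76, 77, 79, 83, 87, 87, 90, 93, 96, 97, 98, 104]
259 [87, 87, 87, 88, 88, 89, 86, 82, 79, 79, 80, 78, 78, 79, 82, 85, 88, 91, 93, 97, 101, 100, 99, 103]
260 [88, 88, 88, 88, 88, 89, 88, 86, 85, 85, 83, 84, 84, 85, 85, 87, 89, 95, 98, 102, 104, 101, 98, 101]
261 [87, 90, 90, 89, 87, 89, 87, 88, 87, 87, 87, 86, 87, 88, 88, 90, 94, 106, 116, 119, 118, 110, 100, 100]
262 [85, 92, 93, 90, 89, 89, 90, 90, 89, 90, 89, 89, 90, 91, 95, 102, 112, 127, 143, 146, 140, 124, 105, 99]
263 [81, 89, 90, 90, 93, 99, 103, 103, 105, 107, 105, 105, 106, 108, 115, 128, 139, 148, 157, 154, 142, 122, 100, 97]
```

Call:
carry_out(
  steps=[
    [0, 0.0008, -0.008, 0, 0, 0, 1],
    [0, 0, -0.008, 0, 0, 0, 1],
    [0, 0, -0.006, 0, 0, 0, 1],
    [0, 0, 0, 0, 0, 0, 1],
    [0, 0, 0, 0, 0, 0, 1],
  ],
)

```text
clock: 6.55
ee_pos: [0.4903, 0.1756, 0.1825]
ee_rot: [-90.0, 0.0, -0.1]
ft_force: [0.9, 0.4, -1.6]
opening: 0.0111
```

Call:
carry_out(
  steps=[
    [0, 0, -0.001, 0, 0, 0, 1],
    [0, 0, -0.001, 0, 0, 0, 1],
    [0, 0, -0.001, 0, 0, 0, 1],
    [0, 0, 0, 0, 0, 0, 1],
  ],
)

```text
clock: 6.95
ee_pos: [0.4903, 0.1757, 0.1798]
ee_rot: [-90.0, 0.0, -0.1]
ft_force: [0.4, 0.5, -2.5]
opening: 0.0112
```

Call:
carry_out(
  steps=[
    [0, 0, -0.001, 0, 0, 0, 1],
    [0, 0, -0.001, 0, 0, 0, 1],
    [0, 0, -0.001, 0, 0, 0, 1],
    [0, 0, 0, 0, 0, 0, 1],
  ],
)

```text
clock: 7.35
ee_pos: [0.4903, 0.1756, 0.1766]
ee_rot: [-90.0, 0.0, -0.1]
ft_force: [0.3, -0.4, -2.6]
opening: 0.0113
```

Call:
carry_out(
  steps=[
    [0, 0, -0.001, 0, 0, 0, 1],
    [0, 0, -0.001, 0, 0, 0, 1],
    [0, 0, 0, 0, 0, 0, 1],
  ],
)

```text
clock: 7.65
ee_pos: [0.4903, 0.1756, 0.1747]
ee_rot: [-90.0, 0.0, -0.1]
ft_force: [-0.2, 0.2, -1.6]
opening: 0.0109
```

Call:
carry_out(
  steps=[
    [0, 0, -0.001, 0, 0, 0, 1],
    [0, 0, -0.001, 0, 0, 0, 1],
    [0, 0, -0.001, 0, 0, 0, 1],
    [0, 0, -0.001, 0, 0, 0, 1],
    [0, 0, -0.001, 0, 0, 0, 1],
    [0, 0, 0, 0, 0, 0, 1],
  ],
)

```text
clock: 8.25
ee_pos: [0.4903, 0.1757, 0.1696]
ee_rot: [-90.0, 0.0, -0.1]
ft_force: [-0.7, -0.2, -1.2]
opening: 0.0113
```

Call:
carry_out(
  steps=[
    [0, 0, -0.001, 0, 0, 0, 1],
    [0, 0, -0.001, 0, 0, 0, 1],
    [0, 0, -0.001, 0, 0, 0, 1],
    [0, 0, -0.001, 0, 0, 0, 1],
    [0, 0, -0.001, 0, 0, 0, 1],
    [0, 0, -0.001, 0, 0, 0, 1],
    [0, 0, 0, 0, 0, 0, 1],
  ],
)

```text
clock: 8.95
ee_pos: [0.4902, 0.1757, 0.1636]
ee_rot: [-90.0, 0.0, -0.1]
ft_force: [0.5, 0.9, -1.7]
opening: 0.0112
```

Call:
carry_out(
  steps=[
    [0.002, 0.0025, 0, 0, 0, 0, 1],
    [0.0022, 0.0026, 0, 0, 0, 0, 1],
    [0.0022, 0.0026, 0, 0, 0, 0, 1],
    [0.0022, 0.0026, 0, 0, 0, 0, 1],
    [0, 0, 0, 0, 0, 0, 1],
    [0, 0, 0, 0, 0, 0, 1],
  ],
)

```text
clock: 9.55
ee_pos: [0.4993, 0.1864, 0.1638]
ee_rot: [-90.0, -0.0, -0.1]
ft_force: [0.1, 0.4, -1.4]
opening: 0.0113
```

Call:
carry_out(
  steps=[
    [0, 0, -0.001, 0, 0, 0, 1],
    [0, 0, -0.001, 0, 0, 0, 1],
    [0, 0, -0.001, 0, 0, 0, 1],
    [0, 0, 0, 0, 0, 0, 1],
  ],
)

```text
clock: 9.95
ee_pos: [0.4989, 0.1859, 0.1607]
ee_rot: [-90.0, 0.0, -0.1]
ft_force: [0.3, 0.1, -2.0]
opening: 0.0114
```

Call:
carry_out(
  steps=[
    [0, 0, -0.001, 0, 0, 0, 1],
    [0, 0, 0, 0, 0, 0, 1],
  ],
)

```text
clock: 10.15
ee_pos: [0.4989, 0.186, 0.1597]
ee_rot: [-90.0, 0.0, -0.1]
ft_force: [-0.3, -0.4, -2.0]
opening: 0.0111
```

Call:
carry_out(
  steps=[
    [0, 0, -0.001, 0, 0, 0, 1],
    [0, 0, 0, 0, 0, 0, 1],
  ],
)

```text
clock: 10.35
ee_pos: [0.4989, 0.186, 0.1587]
ee_rot: [-90.0, 0.0, -0.1]
ft_force: [0.5, 0.7, -1.9]
opening: 0.011
```

Call:
carry_out(
  steps=[
    [0, 0, -0.001, 0, 0, 0, 1],
    [0, 0, 0, 0, 0, 0, 1],
  ],
)

```text
clock: 10.55
ee_pos: [0.4989, 0.186, 0.1577]
ee_rot: [-90.0, 0.0, -0.1]
ft_force: [-0.7, 0.2, -1.3]
opening: 0.0116
```

Call:
carry_out(
  steps=[
    [0, 0, -0.001, 0, 0, 0, 1],
    [0, 0, 0, 0, 0, 0, 1],
  ],
)

```text
clock: 10.75
ee_pos: [0.4989, 0.186, 0.1567]
ee_rot: [-90.0, 0.0, -0.1]
ft_force: [-0.6, 0.8, -2.1]
opening: 0.0113
```

```bash
python3 - <<'E'
from h import *
from workcell import *
for n in("side","top"):
    s=snapshot(n); pickle.dump(s,open(f"pics/{n}4.pkl","wb"))
    p=proj(s,[.488,.175,.1]).astype(int)
    crop(s,p[0]-50,p[0]+50,p[1]-55,p[1]+55,4,f"pics/{n}4.png")
a=[cv2.imread(f'pics/{n}4.png') for n in('side','top')]
cv2.imwrite('pics/b4.png',np.hstack(a))
E
```

```text
(no output)
```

View pics/b4.png

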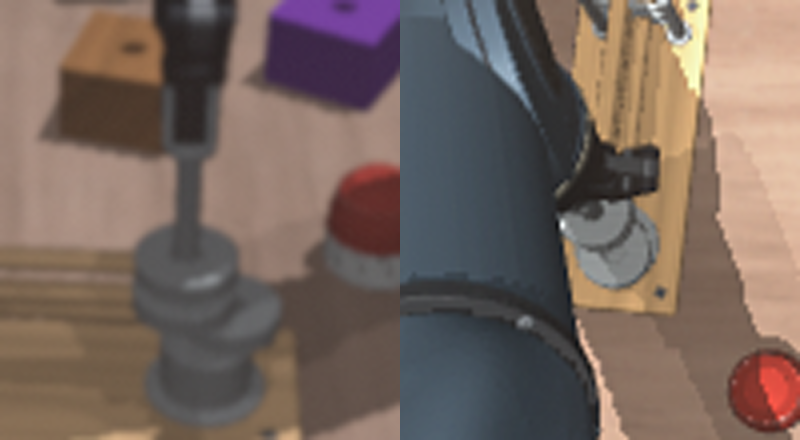

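The side view shows the pin in the top eye at crop (187,260). That eye now sits over the middle one, and the low eye is out to the right at (245,310). I'll keep going down through the middle eye.

Call:
carry_out(
  steps=[
    [0, 0, -0.001, 0, 0, 0, 1],
    [0, 0, -0.001, 0, 0, 0, 1],
    [0, 0, -0.001, 0, 0, 0, 1],
    [0, 0, -0.001, 0, 0, 0, 1],
    [0, 0, 0, 0, 0, 0, 1],
  ],
)

```text
clock: 11.35
ee_pos: [0.4989, 0.1859, 0.1526]
ee_rot: [-90.0, 0.0, -0.1]
ft_force: [-1.3, 0.9, -1.7]
opening: 0.0108
```

Call:
carry_out(
  steps=[
    [0, 0, -0.001, 0, 0, 0, 1],
    [0, 0, -0.001, 0, 0, 0, 1],
    [0, 0, -0.001, 0, 0, 0, 1],
    [0, 0, -0.001, 0, 0, 0, 1],
    [0, 0, 0, 0, 0, 0, 1],
  ],
)

```text
clock: 11.85
ee_pos: [0.4989, 0.186, 0.1486]
ee_rot: [-90.0, 0.0, -0.1]
ft_force: [-0.1, 0.7, -1.2]
opening: 0.0113
```

Call:
carry_out(
  steps=[
    [0, 0, -0.001, 0, 0, 0, 1],
    [0, 0, -0.001, 0, 0, 0, 1],
    [0, 0, -0.001, 0, 0, 0, 1],
    [0, 0, -0.0005, 0, 0, 0, 1],
    [0, 0, 0, 0, 0, 0, 1],
  ],
)

```text
clock: 12.35
ee_pos: [0.4989, 0.186, 0.1452]
ee_rot: [-90.0, 0.0, -0.1]
ft_force: [0.7, -0.2, -1.6]
opening: 0.0113
```

Call:
carry_out(
  steps=[
    [-0.0022, -0.0009, 0, 0, 0, 0, 1],
    [-0.0022, -0.0009, 0, 0, 0, 0, 1],
    [-0.0022, -0.0009, 0, 0, 0, 0, 1],
    [-0.0022, -0.001, 0, 0, 0, 0, 1],
    [-0.0022, -0.001, 0, 0, 0, 0, 1],
    [-0.0022, -0.001, 0, 0, 0, 0, 1],
    [-0.0022, -0.001, 0, 0, 0, 0, 1],
    [-0.0022, -0.0009, 0, 0, 0, 0, 1],
    [-0.0022, -0.0009, 0, 0, 0, 0, 1],
    [-0.0023, -0.0009, 0, 0, 0, 0, 1],
    [0, 0, 0, 0, 0, 0, 1],
    [0, 0, 0, 0, 0, 0, 1],
  ],
)

```text
clock: 13.55
ee_pos: [0.4765, 0.1764, 0.1453]
ee_rot: [-90.0, 0.0, -0.1]
ft_force: [0.7, 2.0, -0.8]
opening: 0.0111
```

Call:
carry_out(
  steps=[
    [0, 0, -0.001, 0, 0, 0, 1],
    [0, 0, -0.001, 0, 0, 0, 1],
    [0, 0, -0.001, 0, 0, 0, 1],
    [0, 0, 0, 0, 0, 0, 1],
  ],
)

```text
clock: 13.95
ee_pos: [0.4766, 0.1764, 0.142]
ee_rot: [-90.0, 0.0, -0.1]
ft_force: [1.5, 1.3, -3.0]
opening: 0.0112
```

Call:
carry_out(
  steps=[
    [0, 0, -0.001, 0, 0, 0, 1],
    [0, 0, 0, 0, 0, 0, 1],
  ],
)

```text
clock: 14.15
ee_pos: [0.4766, 0.1764, 0.1411]
ee_rot: [-90.0, 0.0, -0.1]
ft_force: [1.6, 0.1, -1.4]
opening: 0.0114
```

Call:
carry_out(
  steps=[
    [0, 0, -0.001, 0, 0, 0, 1],
    [0, 0, 0, 0, 0, 0, 1],
  ],
)

```text
clock: 14.35
ee_pos: [0.4767, 0.1764, 0.1401]
ee_rot: [-90.0, 0.0, -0.1]
ft_force: [1.9, 0.4, -1.9]
opening: 0.0111
```

Call:
carry_out(
  steps=[
    [0, 0, -0.001, 0, 0, 0, 1],
    [0, 0, -0.001, 0, 0, 0, 1],
    [0, 0, 0, 0, 0, 0, 1],
  ],
)

```text
clock: 14.65
ee_pos: [0.4767, 0.1765, 0.1381]
ee_rot: [-90.0, 0.0, -0.1]
ft_force: [0.5, 1.1, -1.6]
opening: 0.0112
```

Call:
carry_out(
  steps=[
    [0, 0, -0.001, 0, 0, 0, 1],
    [0, 0, -0.001, 0, 0, 0, 1],
    [0, 0, -0.001, 0, 0, 0, 1],
    [0, 0, 0, 0, 0, 0, 1],
  ],
)

```text
clock: 15.05
ee_pos: [0.4767, 0.1765, 0.1351]
ee_rot: [-90.0, 0.0, -0.1]
ft_force: [0.5, 0.5, -0.2]
opening: 0.0116
```

Call:
carry_out(
  steps=[
    [0, 0, -0.001, 0, 0, 0, 1],
    [0, 0, -0.001, 0, 0, 0, 1],
    [0, 0, -0.001, 0, 0, 0, 1],
    [0, 0, 0, 0, 0, 0, 1],
  ],
)

```text
clock: 15.45
ee_pos: [0.4768, 0.1765, 0.1321]
ee_rot: [-90.0, 0.0, -0.1]
ft_force: [-0.2, -0.0, -1.2]
opening: 0.0107
```

Call:
carry_out(
  steps=[
    [0, 0, -0.001, 0, 0, 0, 1],
    [0, 0, -0.001, 0, 0, 0, 1],
    [0, 0, -0.001, 0, 0, 0, 1],
    [0, 0, 0, 0, 0, 0, 1],
  ],
)

```text
clock: 15.85
ee_pos: [0.4768, 0.1765, 0.1291]
ee_rot: [-90.0, 0.0, -0.1]
ft_force: [0.2, -0.2, -2.2]
opening: 0.0111
```

Call:
carry_out(
  steps=[
    [0.002, 0.001, -0.0005, 0, 0, 0, 1],
    [0.002, 0.001, 0, 0, 0, 0, 1],
    [0.002, 0.001, 0, 0, 0, 0, 1],
    [0.002, 0.001, 0, 0, 0, 0, 1],
    [0.0023, 0.0011, 0, 0, 0, 0, 1],
    [0, 0, 0, 0, 0, 0, 1],
    [0, 0, 0, 0, 0, 0, 1],
  ],
)

```text
clock: 16.55
ee_pos: [0.4865, 0.181, 0.1286]
ee_rot: [-90.1, 0.1, -0.1]
ft_force: [-3.8, -3.0, 1.1]
opening: 0.0111
```

Call:
carry_out(
  steps=[
    [0, 0, -0.001, 0, 0, 0, 1],
    [0, 0, -0.001, 0, 0, 0, 1],
    [0, 0, 0, 0, 0, 0, 1],
  ],
)

```text
clock: 16.85
ee_pos: [0.4866, 0.1813, 0.1266]
ee_rot: [-90.0, 0.1, -0.1]
ft_force: [-3.5, -2.9, 0.3]
opening: 0.0111
```

Call:
carry_out(
  steps=[
    [0, 0, -0.001, 0, 0, 0, 1],
    [0, 0, 0, 0, 0, 0, 1],
  ],
)

```text
clock: 17.05
ee_pos: [0.4868, 0.1814, 0.1257]
ee_rot: [-90.0, 0.0, -0.1]
ft_force: [-3.8, -3.3, -0.6]
opening: 0.0113
```

Call:
carry_out(
  steps=[
    [0, 0, -0.001, 0, 0, 0, 1],
    [0, 0, 0, 0, 0, 0, 1],
  ],
)

```text
clock: 17.25
ee_pos: [0.487, 0.1815, 0.1247]
ee_rot: [-90.0, 0.0, -0.1]
ft_force: [-2.8, -3.5, -0.1]
opening: 0.011
```

Call:
carry_out(
  steps=[
    [0, 0, -0.001, 0, 0, 0, 1],
    [0, 0, 0, 0, 0, 0, 1],
  ],
)

```text
clock: 17.45
ee_pos: [0.4871, 0.1816, 0.1238]
ee_rot: [-90.0, 0.0, -0.1]
ft_force: [-4.0, -3.4, 0.1]
opening: 0.0111
```

Call:
carry_out(
  steps=[
    [0, 0, -0.001, 0, 0, 0, 1],
    [0, 0, 0, 0, 0, 0, 1],
  ],
)

```text
clock: 17.65
ee_pos: [0.4871, 0.1816, 0.1228]
ee_rot: [-90.0, 0.0, -0.1]
ft_force: [-4.0, -2.4, -0.0]
opening: 0.0114
```

Call:
carry_out(
  steps=[
    [0, 0, -0.001, 0, 0, 0, 1],
    [0, 0, -0.001, 0, 0, 0, 1],
    [0, 0, 0, 0, 0, 0, 1],
  ],
)

```text
clock: 17.95
ee_pos: [0.4871, 0.1817, 0.1207]
ee_rot: [-90.0, 0.0, -0.1]
ft_force: [-2.7, -3.5, -1.5]
opening: 0.0108
```

Call:
carry_out(
  steps=[
    [0, 0, -0.001, 0, 0, 0, 1],
    [0, 0, -0.001, 0, 0, 0, 1],
    [0, 0, -0.001, 0, 0, 0, 1],
    [0, 0, 0, 0, 0, 0, 1],
  ],
)

```text
clock: 18.35
ee_pos: [0.4871, 0.1817, 0.1176]
ee_rot: [-90.0, 0.0, -0.1]
ft_force: [-3.4, -3.3, 0.7]
opening: 0.0109
```

Call:
carry_out(
  steps=[
    [0, 0, -0.001, 0, 0, 0, 1],
    [0, 0, -0.001, 0, 0, 0, 1],
    [0, 0, -0.001, 0, 0, 0, 1],
    [0, 0, -0.001, 0, 0, 0, 1],
    [0, 0, -0.001, 0, 0, 0, 1],
    [0, 0, 0, 0, 0, 0, 1],
  ],
)

```text
clock: 18.95
ee_pos: [0.4872, 0.1817, 0.1126]
ee_rot: [-90.0, 0.0, -0.1]
ft_force: [-2.1, -2.1, -1.0]
opening: 0.011
```

Call:
carry_out(
  steps=[
    [0, 0, -0.001, 0, 0, 0, 1],
    [0, 0, -0.001, 0, 0, 0, 1],
    [0, 0, -0.001, 0, 0, 0, 1],
    [0, 0, -0.001, 0, 0, 0, 1],
    [0, 0, -0.001, 0, 0, 0, 1],
    [0, 0, 0, 0, 0, 0, 1],
  ],
)

```text
clock: 19.55
ee_pos: [0.4871, 0.1817, 0.1076]
ee_rot: [-90.0, 0.0, -0.1]
ft_force: [-3.0, -3.2, -1.8]
opening: 0.0111
```

Call:
carry_out(
  steps=[
    [0, 0, -0.001, 0, 0, 0, 1],
    [0, 0, -0.001, 0, 0, 0, 1],
    [0, 0, -0.001, 0, 0, 0, 1],
    [0, 0, -0.001, 0, 0, 0, 1],
    [0, 0, 0, 0, 0, 0, 1],
  ],
)

```text
clock: 20.05
ee_pos: [0.4871, 0.1817, 0.1036]
ee_rot: [-90.0, 0.0, -0.1]
ft_force: [-2.9, -3.0, -1.4]
opening: 0.0113
```

Call:
carry_out(
  steps=[
    [0, 0, -0.001, 0, 0, 0, 1],
    [0, 0, -0.001, 0, 0, 0, 1],
    [0, 0, 0, 0, 0, 0, 1],
  ],
)

```text
clock: 20.35
ee_pos: [0.4871, 0.1817, 0.1017]
ee_rot: [-90.0, 0.0, -0.1]
ft_force: [-1.9, -2.9, -1.9]
opening: 0.0113
```

Creeping now until the collar makes contact.

Call:
carry_out(
  steps=[
    [0, 0, -0.001, 0, 0, 0, 1],
    [0, 0, 0, 0, 0, 0, 1],
  ],
)

```text
clock: 20.55
ee_pos: [0.4872, 0.1817, 0.1007]
ee_rot: [-90.0, -0.0, -0.1]
ft_force: [-3.5, -2.2, -0.6]
opening: 0.0112
```

Call:
carry_out(
  steps=[
    [0, 0, -0.0005, 0, 0, 0, 1],
    [0, 0, 0, 0, 0, 0, 1],
  ],
)

```text
clock: 20.75
ee_pos: [0.4872, 0.1817, 0.1002]
ee_rot: [-90.0, 0.0, -0.1]
ft_force: [-3.6, -2.6, -0.0]
opening: 0.0111
```

Call:
carry_out(
  steps=[
    [0, 0, -0.0005, 0, 0, 0, 1],
    [0, 0, 0, 0, 0, 0, 1],
  ],
)

```text
clock: 20.95
ee_pos: [0.4874, 0.1818, 0.1]
ee_rot: [-90.0, -0.0, -0.1]
ft_force: [-3.0, -3.1, 2.9]
opening: 0.0113
```

Call:
carry_out(
  steps=[
    [0, 0, -0.0003, 0, 0, 0, 1],
    [0, 0, 0, 0, 0, 0, 1],
  ],
)

```text
clock: 21.15
ee_pos: [0.4876, 0.1818, 0.0999]
ee_rot: [-90.0, -0.1, -0.1]
ft_force: [-4.3, -2.8, 5.9]
opening: 0.011
```

Call:
carry_out(
  steps=[
    [0, 0, 0, 0, 0, 0, 0.5],
    [0, 0, 0, 0, 0, 0, 0],
    [0, 0, 0, 0, 0, 0, 0],
    [0, 0, 0, 0, 0, 0, -0.2],
    [0, 0, 0, 0, 0, 0, -0.2],
    [0, 0, 0, 0, 0, 0, -0.2],
  ],
)

```text
clock: 21.75
ee_pos: [0.4872, 0.1818, 0.0995]
ee_rot: [-90.0, -0.0, -0.1]
ft_force: [0.6, -0.8, -0.3]
opening: 0.0513
```

Released. Next I retreat straight up, then move off to the side so I can look.

Call:
carry_out(
  steps=[
    [0, 0, 0.01, 0, 0, 0, -0.2],
    [0, 0, 0.02, 0, 0, 0, -0.2],
    [0, 0, 0.03, 0, 0, 0, -0.2],
    [0, 0, 0.03, 0, 0, 0, -0.2],
    [0, 0, 0.03, 0, 0, 0, -0.2],
    [-0.005, 0.035, 0.01, 0, 0, 0, -0.2],
    [-0.005, 0.035, 0, 0, 0, 0, -0.2],
    [-0.005, 0.035, 0, 0, 0, 0, -0.2],
    [-0.005, 0.035, 0, 0, 0, 0, -0.2],
    [-0.005, 0.035, 0, 0, 0, 0, -0.2],
    [-0.005, 0.035, 0, 0, 0, 0, -0.2],
    [-0.005, 0.035, 0, 0, 0, 0, -0.2],
  ],
)

```text
clock: 22.95
ee_pos: [0.4518, 0.428, 0.2304]
ee_rot: [-90.0, -0.0, -0.1]
ft_force: [0.4, -0.1, 0.4]
opening: 0.0511
```

Call:
carry_out(
  steps=[
    [-0.005, 0.035, 0, 0, 0, 0, -0.2],
    [-0.005, 0.035, 0, 0, 0, 0, -0.2],
    [-0.005, 0.035, 0, 0, 0, 0, -0.2],
    [-0.005, 0.035, 0, 0, 0, 0, -0.2],
    [0, 0, 0, 0, 0, 0, -0.2],
    [0, 0, 0, 0, 0, 0, -0.2],
    [0, 0, 0, 0, 0, 0, -0.2],
  ],
)

```text
clock: 23.65
ee_pos: [0.4329, 0.5654, 0.2299]
ee_rot: [-90.0, -0.0, -0.2]
ft_force: [0.6, -0.0, -0.3]
opening: 0.0512
```

```bash
python3 - <<'E'
from h import *
from workcell import *
for n in("side","top"):
    s=snapshot(n); pickle.dump(s,open(f"pics/{n}5.pkl","wb"))
    p=proj(s,[.488,.175,.1]).astype(int)
    crop(s,p[0]-50,p[0]+50,p[1]-55,p[1]+55,4,f"pics/{n}5.png")
a=[cv2.imread(f'pics/{n}5.png') for n in('side','top')]
cv2.imwrite('pics/b5.png',np.hstack(a))
t=load("top5");C=cloud(t)
m=(abs(C[...,2]-.132)<.006)&(np.hypot(C[...,0]-.486,C[...,1]-.18)<.04)
vs,us=np.nonzero(m);P=np.array([plane(t,u,v,.132)[:2] for u,v in zip(us,vs)])
print(len(P),P.mean(0) if len(P) else 0,np.median(C[m][:,2]))
m=(abs(C[...,2]-.092)<.004)&(np.hypot(C[...,0]-.486,C[...,1]-.18)<.04)
vs,us=np.nonzero(m);P=np.array([plane(t,u,v,.092)[:2] for u,v in zip(us,vs)])
print("eye",cv2.minEnclosingCircle((P*1000).astype(np.float32)))
s=load("side5")
for z in(.132,.096,.092): print(z,proj(s,[.4853,.181,z]).round(1))
o=observe();print(o["ee_pos"],o["ft_force"],o["opening"],o["clock"])
cv2.imwrite("pics/side5f.png",s["frame"][:,:,::-1])
E
```

```text
48 [0.48552493 0.18082429] 0.13155797847324213
eye ((493.36944580078125, 180.1096954345703), 32.339088439941406)
0.132 [284.9 241.1]
0.096 [284.1 257.5]
0.092 [284.  259.2]
[0.43305158 0.56532915 0.23008851] [-0.02618027 -0.77291196 -0.2149857 ] 0.05133834645167195 23.75
```

View pics/b5.png

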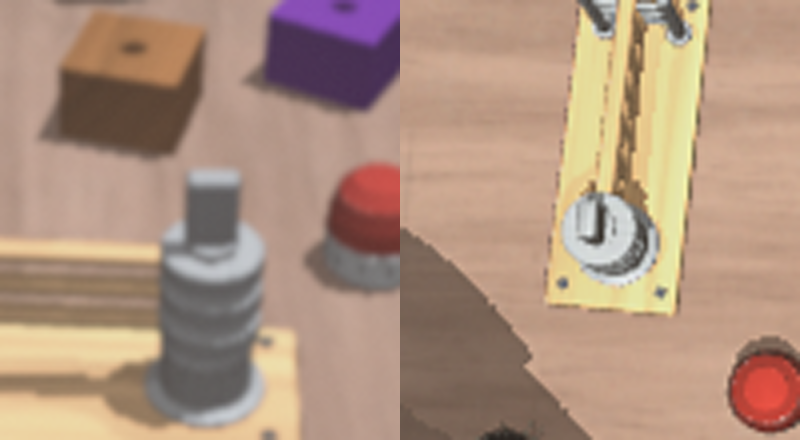

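View pics/side5f.png

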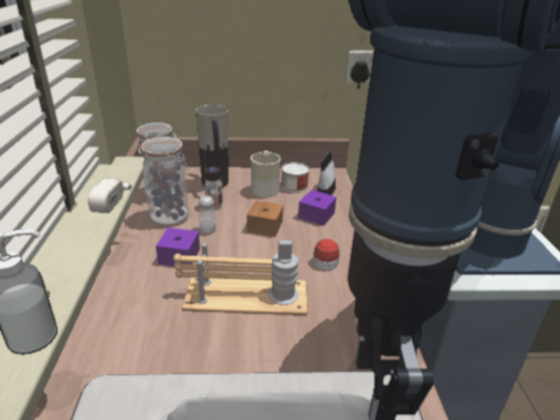

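The three eyes are stacked in line with the collar down on the top one, at side pixel (285,258). The head top measures 131.6 mm high (132 expected) at (485.5, 180.8) mm, and the bore axis was measured at (485.4, 180.7). No bystander has visibly moved in the side view.

```bash
python3 -c "
from workcell import *
print(finish_job())"
```

```text
the job is handed in; nothing more can be done
None
```

The pin is through all three arms and seated in the bore of the foot, with its collar down on the top arm. I let go, moved the arm clear and handed the job in at about 24 s of robot time. `finish_job()` gave no verdict.

**How it went:** I took the pin from the wooden block (the purple ones were decoys) and located the three eyes from their visible rims. Going down in 0.5–1 mm steps and shifting sideways between levels, the nose dropped into every hole on the first try. The largest force I read was about 6 N upward when the collar seated, plus about 4 N sideways from dragging the arms.

**Final checks:**
- **Height:** the top of the pin's head measured 131.6 mm above the worktop (132 expected when home).
- **Position:** the head was about 0.2 mm from the bore axis measured at the start.
- **Upright and aligned:** in both pictures the pin looks upright and the three eyes line up.
- **Released:** the gripper was clear and its forces were back to noise.
- **Bystanders:** none has visibly moved in the side view; I did not measure them.

**Checks that disagreed or failed:**
- **Cameras:** the two views differ by about 2 mm in y, and the side view differs from the robot by about 3 mm in x. I worked from offsets relative to the pin's starting place to cancel this.
- **Top eye:** the final circle fit on it was spoiled by other pixels (32 mm radius instead of 24), so its alignment was confirmed only by eye.

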